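# Lock the battery cap and switch the meter to battery check

### The job

Close the meter's battery well: take the cap with the bar grip out of the parts tray, put it over the collar on the panel, press it down against the sprung battery and twist it clockwise until its lugs catch and it stays down by itself. Then turn the selector clockwise to battery check, the fourth click from its off end (the long mark). Leave the spray can, the jar, and the spare cover and battery in the tray where they stand.

Things in the scene. Friction and masses are not known exactly. Their poses are not given: they have to be found in the camera images.
- instrument: Bench meter lying on its back, fixed: box 200 (x) x 280 (y) x 75 mm high, cream panel on top. Origin: centre of the underside. On the panel: battery collar at (-35, +55) mm, selector at (-35, -55) mm, a meter window 4 mm high round (+56, 0), and two bar handles, 10 mm thick, along x from -70 to +70 mm at y = +-130 mm, that stand 40 mm above the panel.
- collar: Aluminium bayonet collar of the battery well, fixed on the panel. Origin: on its axis at panel height; z up; its x axis is turned 34 degrees counterclockwise from the instrument's. Neck 36 mm in diameter, 22 mm high, bevelled, with two outward lugs to a diameter of 44 mm, tops 18 mm above the panel. Two entry gaps between the lugs, 84 degrees wide, are centred on its +x and -x axes.
- collar_lugs (a point): On the collar's axis, 18 mm above the panel. Clockwise (from above) from the middle of a gap: 42 to 58 degrees a tooth, underside 10 mm above the panel; 58 to 94 degrees the catch, underside 13 mm; then a solid stop down to the panel up to the next gap. A locked lug is centred near 76 degrees. On the panel a line marks the +x gap's middle, a dot where the bar's end points when locked.
- cell_top (a point): Centre of the upper flat end of the battery in the collar: 26 mm in diameter, 40 mm above the panel when free. It gives downwards by up to 14 mm against a spring of 1 N per mm, preload under 1 N.
- cap: Battery cap, black, loose, ~60 g, standing upright in the tray. Origin: centre of its underside; z up. Ribbed skirt 58 mm in diameter, top face 30 mm above the underside, on it a bar grip. Hollow below: 47 mm inside, ceiling 26 mm above the underside. Laid over the neck with the lugs in the gaps it rests on the battery, underside 14 mm above the panel; locked, its underside is 8 mm above the panel.
- cap_grip (a point): In the middle of the cap's bar grip, 50 mm above the cap's underside. The bar runs along the cap's x axis: 48 mm long, 14 mm thick, from 30 to 56 mm above the underside.
- cap_lugs (a point): On the cap's axis, 5 mm above its underside, at the top of its two inner lugs. They sit at the bottom of the skirt under the two ends of the bar (+x and -x), 5 mm high, 10.6 mm wide, reaching in to 19.5 mm from the axis; a half turn gives the same cap. They enter the gaps if turned within 25 degrees of their middle.
- selector (a joint): Selector on the panel, rad, growing clockwise seen from above: 0 at the off end stop, a click every 0.349 rad (20 degrees), 7 positions up to 2.094. Battery check is the fourth click from off, 1.396. It starts anywhere from off to the second click. The sprung detent takes up to about 0.15 N m and draws the knob into the nearest position when let go.
- selector_grip (a point): On the selector's axis, 25 mm above the panel. Black knob: disc 50 mm in diameter, 8 mm high, on it a bar grip 46 mm long, 12 mm thick, from 8 to 38 mm above the panel. This point's x axis runs along the bar to its pointing end and turns with the knob.
- selector_pointer (a point): Top of the bar's pointing end, marked with a white line, 23 mm from the axis. At off it points 60 degrees counterclockwise of the instrument's x axis, at battery check 20 degrees clockwise of it, to the long mark on the panel.
- tray: Grey open parts tray, fixed, 135 (x) x 250 (y) mm, 24 mm high, walls and floor 4 mm. Origin: centre of the underside. The cap, spare cover and spare battery stand in it side by side, about 80 mm apart along its y axis, in any order.
- spare_lid: Spare plain round cover, black, 54 mm in diameter, 20 mm high, no bar grip, in the tray. Origin: centre of the underside. Leave alone.
- spare_cell: Spare battery, standing in the tray, 26 mm in diameter, 50 mm high. Origin: centre of the underside. Leave alone.
- spray_can: Bare aluminium spray can beyond the meter and tray, 52 mm in diameter, 150 mm high. Origin: centre of the underside. Leave alone.
- jar: Glass jar with steel lid beyond the meter and tray, 60 mm in diameter, 65 mm high. Origin: centre of the underside. Leave alone.
Not all that is in view belongs to the job. Several things have the shape of the cap; the one meant has the colours described above.

How it is judged:
On the way, in this order (a step that is already met when the one before it is completed fails the run):
1. the cap is locked on the collar: underside 6.5 to 9.5 mm above the panel, on the axis within 4 mm, upright, turned into the catch (z of cap in the frame of collar between 0.0065 and 0.0095 m and horizontal distance between cap and collar below 0.004 m and angle between cap's own z axis and vertical below 0.12 rad and angle between the x axis of cap and the x axis of collar, either way round above 1.18 rad), for 0.2 s.
2. the selector stands at the fourth click (value of joint selector between 1.28 and 1.51 rad), for 0.2 s.
At the end, for the whole second after the job is handed in: The cap is locked on the collar and at rest: underside 6.5 to 9.5 mm above the panel, centred within 4 mm, upright within 0.12 rad, its bar at least 1.18 rad from the middle of the entry gap; the selector stands at the fourth click from off, 1.28 to 1.51 rad (all of step 1 and all of step 2 and linear speed of cap below 0.02 m/s); the robot touches nothing.
It fails at once if the spray can is shifted by more than 30 mm or tipped (distance of spray_can from where it was at the start of the episode above 0.03 m or angle between spray_can's own z axis and vertical above 0.5 rad).
It fails at once if the jar is shifted by more than 30 mm or tipped (distance of jar from where it was at the start of the episode above 0.03 m or angle between jar's own z axis and vertical above 0.5 rad).
It fails at once if the spare cover is shifted by more than 30 mm (distance of spare_lid from where it was at the start of the episode above 0.03 m).
It fails at once if the spare battery is shifted by more than 30 mm or tipped (distance of spare_cell from where it was at the start of the episode above 0.03 m or angle between spare_cell's own z axis and vertical above 0.5 rad).
It also fails if it takes over 59 s, if anything falls off the work surface, if the arm or the gripper's body presses on something with over 40 N, if the wrist force passes 120 N, or if a joint passes its speed limit or range.

### The arm

A 6-joint arm with a two-finger parallel gripper is mounted at the origin on the work surface. World frame = base frame: x ahead of the robot, y to its left, z up, the work surface at z = 0. Lengths are in m, angles in rad, forces in N, time in s.
With the tool pointing down it reaches from about 0.425 to 1.125 m from the base axis. Payload 14.9 kg.
Tool frame: the origin (TCP) lies midway between the tips of the shut fingers; the grasp point (between the pads) lies 19 mm behind it; z points along the fingers, y is the direction in which the jaws open and shut (so a half turn about z gives the same grasp; the last joint's range is limited). The gripper opens to 91 mm and grips with 3 to 60 N. Pads are 32 mm wide; open, the fingers measure 118 mm over their backs; the gripper's body (76 mm by 178 mm) begins 60 mm behind the grasp point.
Start: joints at [-1.213, 0.379, 1.734, -0, 1.028, -0.033], TCP at [0.267, -0.647, 0.214] pointing down, gripper open.
Joint ranges: [-2.77, 2.77], [-0.74, 2.19], [0, 2.66], [-1.06, 4.2], [0.31, 2.87], [-3.08, 3.08]. Speed limits (rad/s): [1.89, 1.89, 2.39, 3.14, 3.14, 3.14].

### API

Orientations are given as a unit quaternion [x, y, z, w].
In Python, from plant import r gives the robot as it stands.
- The arm moves only by the shell command python3 -m handwheel 'ROWS' [FORCE]. ROWS is JSON, one flat list of numbers, 7 for each row, row after row: the shift along the tool's x, y, z in m, then the turn, a rotation vector about the tool's x, y, z in rad, then the opening in per cent of the stroke, from 0 (shut) to 100 (fully open). A call has 1 to 20 rows; each row is the pose to reach, as a shift and turn from the pose measured when the call began, along the tool's axes at that moment; what a row does not reach only later rows make up. A row lasts 1/12 s, in which the tool goes at most 41.7 mm and 7.16 degrees, less where a joint would pass 70% of its speed; a pose out of reach is approached as far as the arm can. A call with a gripper value outside its range is refused whole. The fingers move at their own pace and stop on an object; FORCE is the grip in N (left out, the last holds). Time passes only in rows, so rows that repeat a pose let the fingers close. It gives the time, the measured TCP pose, the force and the opening at its end, in the units of the state.
- r.get_obs(): the state, without advancing time (a new reading comes with each control period).
- r.read_camera(name): name is "scene" or "top" or "wrist"; returns a dict with "img" (400x640x3 uint8, red, green, blue), "depth" (400x640 float32, m along the optical axis (not along the pixel's ray), 0 where there is no reading), "fov_y" (degrees; the focal length in pixels is half the picture's height over the tangent of half this angle, whatever the lens; pixels are square), "cx", "cy" (the principal point, pixels), "R" (3x3) and "t" (3): a world point X has camera coordinates R X + t; the wrist camera has in their place "T_tool_cam" (4x4, takes a point from camera to tool coordinates, whose origin is the TCP and whose axes are the flange's). Camera axes: x right, y down, z forward; pixel columns grow to the right and rows downward; lengths in m; the calibration is good to about 2 mm. A picture is of the moment at which its call begins: read the wrist's pose just before it.
- r.job_done(): hands the job in, once; it reports no verdict.
The state is a dict: "t": time; "joint_positions": joint angles; "qvel": joint speeds; "joint_efforts": joint torques, N m; "ee_pos": TCP position; "eef_rot": TCP orientation; "force": force on the tool from outside, world axes, zero at the start; "wrist_torque": the same for the moment, N m; "finger_gap": opening from 0.0 (shut) to 1.0 (fully open).
Only numpy, scipy, OpenCV 4.12 (cv2) and the standard library are available. Lean on these libraries where they do the work, as an engineer would, in place of code of your own. Each camera call takes 0.05 s, during which the arm holds its last target.

## Working session

There is one attempt and no reset: what is moved stays moved. The work goes in short steps, Python scripts to look and compute and a shell command to move; the robot and the scene stay as the last step left them, time stands still between calls to the robot, and variables do not carry over. Pictures are saved under pics/ and viewed, and the job is handed in when it is done.

```bash
ls; mkdir -p pics; python3 - <<'E'
from plant import r
import cv2,numpy as np
o=r.get_obs();print({k:np.round(v,3) for k,v in o.items()})
for n in ["scene","top","wrist"]:
    c=r.read_camera(n);cv2.imwrite(f"pics/{n}0.png",c["img"][:,:,::-1]);np.savez(f"{n}0.npz",**c)
    print(n,{k:np.round(v,4).tolist() for k,v in c.items() if k not in("img","depth")})
E
```

```text
pics
{'t': np.float64(0.0), 'joint_positions': array([-1.213,  0.379,  1.735,  0.   ,  1.029, -0.033]), 'qvel': array([ 0.001, -0.002,  0.001,  0.001, -0.001,  0.   ]), 'joint_efforts': array([-6.0000e-03, -7.6374e+01, -4.3437e+01,  6.5000e-02,  4.3000e-02,
       -0.0000e+00]), 'ee_pos': array([ 0.266, -0.647,  0.213]), 'eef_rot': array([ 0.981,  0.194, -0.   , -0.001]), 'force': array([ 0.203, -0.113, -0.075]), 'wrist_torque': array([-0.016,  0.011, -0.061]), 'finger_gap': np.float64(0.998)}
scene {'fov_y': 47.5563, 'cx': 311.2044, 'cy': 195.8781, 'R': [[-0.68, 0.7331, 0.0092], [0.4767, 0.4517, -0.7542], [-0.557, -0.5085, -0.6566]], 't': [0.3921, -0.2131, 1.3609]}
top {'fov_y': 57.2981, 'cx': 323.5537, 'cy': 202.6708, 'R': [[0.0112, -0.9999, -0.0093], [-0.9911, -0.0099, -0.1327], [0.1326, 0.0107, -0.9911]], 't': [0.0089, 0.6151, 0.7993]}
wrist {'fov_y': 61.5206, 'cx': 317.7816, 'cy': 197.6148, 'T_tool_cam': [[0.0003, -0.961, -0.2767, 0.0784], [1.0, 0.0002, 0.0004, -0.0003], [-0.0003, -0.2767, 0.961, -0.1702], [0.0, 0.0, 0.0, 1.0]]}
```

View pics/top0.png

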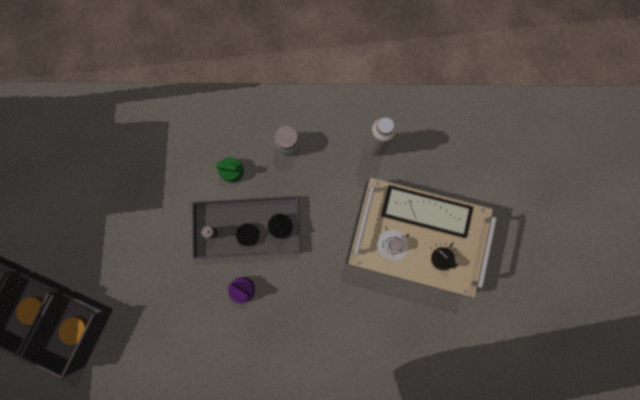

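View pics/scene0.png

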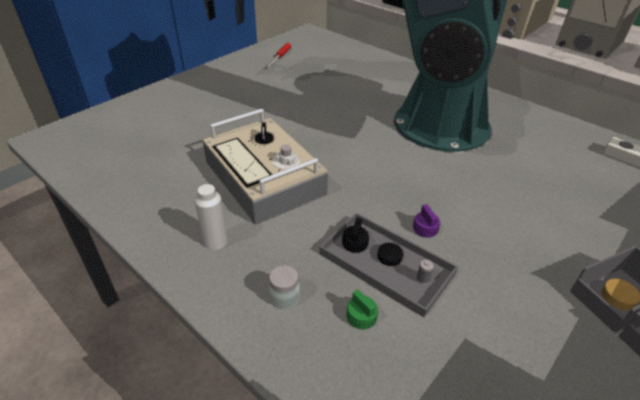

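View pics/wrist0.png

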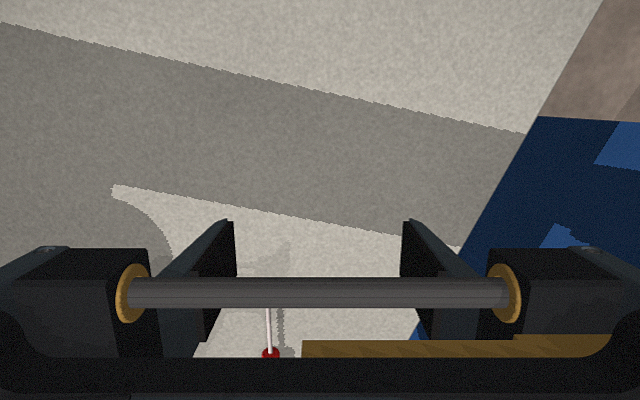

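Cap candidates in the top view: black at (281,226), black at (247,235), green at (230,169), purple at (241,290), orange at (72,331) and (30,311), and the black selector at (443,258). The scene view shows a bar on the black disc at (355,237), which is the disc at (281,226) in the top view. I'll check it in close crops.

```bash
python3 - <<'E'
import cv2,numpy as np
t=np.load("top0.npz")["img"][:,:,::-1];s=np.load("scene0.npz")["img"][:,:,::-1]
def g(im,x0,x1,y0,y1,W=780):
    c=im[y0:y1,x0:x1].astype(float)/255; c=(c**0.5*255).astype(np.uint8)
    f=W/(x1-x0); return cv2.resize(c,None,fx=f,fy=f,interpolation=cv2.INTER_CUBIC)
cv2.imwrite("pics/ctray.png",g(t,185,315,185,270))
cv2.imwrite("pics/cinst.png",g(t,340,500,170,300,720))
cv2.imwrite("pics/cscene.png",g(s,310,470,200,315))
E
```

```text
(no output)
```

View pics/ctray.png

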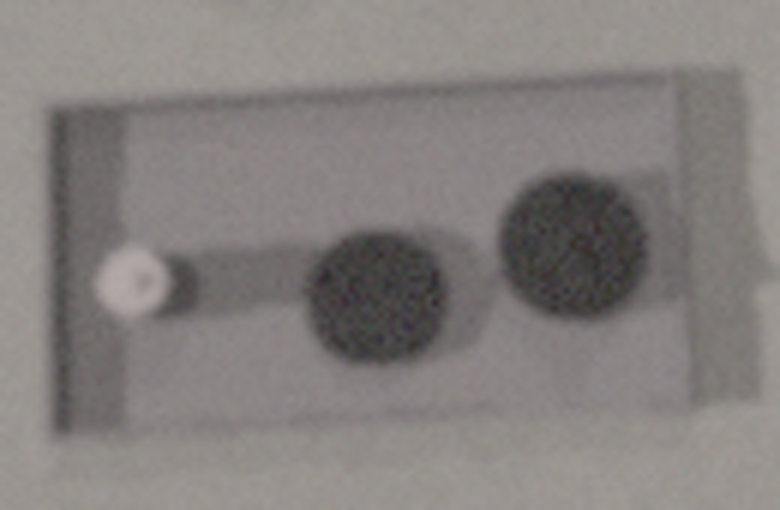

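View pics/cinst.png

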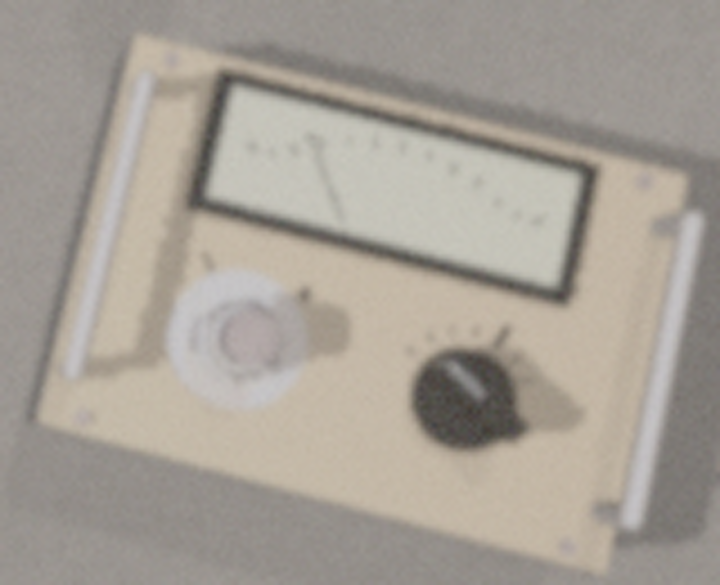

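View pics/cscene.png

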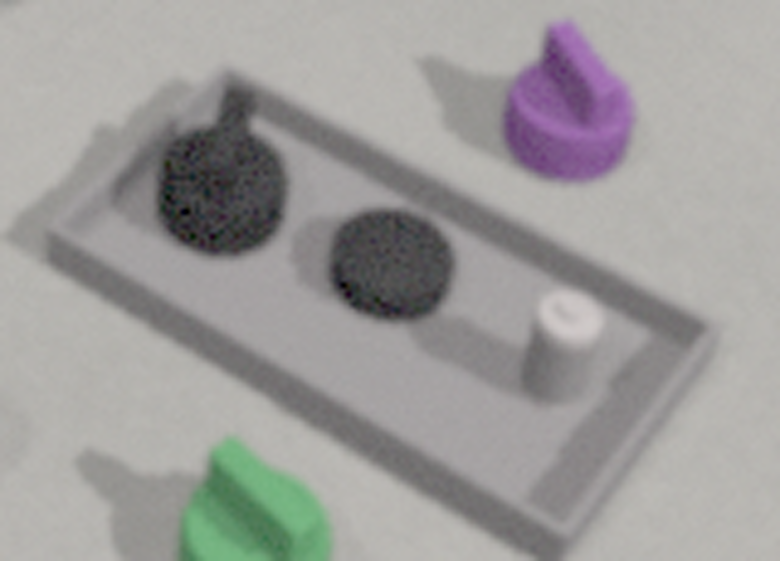

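```bash
cat > h.py <<'E'
import numpy as np,cv2
def foc(c): return 200/np.tan(np.radians(float(c["fov_y"]))/2)
def cloud(c,T=None):
    f=foc(c);d=c["depth"];v,u=np.mgrid[0:400,0:640]
    P=np.stack([(u-c["cx"])/f*d,(v-c["cy"])/f*d,d],-1)
    if T is None: W=(P-c["t"])@c["R"]
    else: W=P@T[:3,:3].T+T[:3,3]
    W[d==0]=np.nan; return W
def atz(c,u,v,z):
    f=foc(c); ray=np.array([(u-c["cx"])/f,(v-c["cy"])/f,1]); o=-c["R"].T@c["t"]; w=c["R"].T@ray
    return o+w*(z-o[2])/w[2]
E
python3 - <<'E'
import numpy as np,cv2
from h import *
t=dict(np.load("top0.npz"));s=dict(np.load("scene0.npz"))
W=cloud(t);Z=W[...,2]
print("table z",np.nanmedian(Z[300:330,300:340]))
m=(abs(Z-.075)<.006); m[:160]=0; m[:, :340]=0
p=W[m][:,:2].astype(np.float32);r=cv2.minAreaRect(p);print("panel",r,m.sum())
print("corners",[(atz(t,340+a/4.5,170+b/4.5,.075)).round(4).tolist() for a,b in[(135,38),(690,175),(607,572),(38,418)]])
S=cloud(s)
V=np.concatenate([W.reshape(-1,3),S.reshape(-1,3)]); V=V[~np.isnan(V[:,0])]
sx=V[:,0];
for n,(u,v,z) in dict(cap=(281,226,.034),lid=(247,235,.024),cell=(208,232,.054),ringc=(340+237/4.5,170+338/4.5,.075),celltop=(340+250/4.5,170+334/4.5,.115),sel=(340+465/4.5,170+398/4.5,.08),line=(340+210/4.5,170+262/4.5,.075),dot=(340+303/4.5,170+295/4.5,.075),longm=(340+501/4.5,170+338/4.5,.075)).items():
    q=atz(t,u,v,z);print(n,q.round(4),"r",np.hypot(*q[:2]).round(3),"depthz",Z[int(v),int(u)].round(4))
c=atz(t,281,226,.034)
for nm,C in(("top",W),("scene",S)):
    P=C.reshape(-1,3);k=(np.hypot(P[:,0]-c[0],P[:,1]-c[1])<.06)
    for a,b in((.027,.032),(.03,.04),(.045,.07)):
        q=P[k&(P[:,2]>a)&(P[:,2]<b)]
        print(nm,a,b,len(q), q.mean(0).round(4) if len(q) else"", cv2.minAreaRect(q[:,:2].astype(np.float32)) if len(q)>3 else "")
E
```

```text
table z -0.00030201972548696423
panel ((0.5398114919662476, -0.1955539733171463), (0.2788286805152893, 0.19821226596832275), 75.68709564208984) 10098
corners [[0.6657, -0.0874, 0.075], [0.6004, -0.3565, 0.075], [0.4116, -0.3081, 0.075], [0.4802, -0.04, 0.075]]
cap [0.5609 0.1126 0.034 ] r 0.572 depthz 0.0591
lid [0.5398 0.1923 0.024 ] r 0.573 depthz 0.0235
cell [0.5443 0.2736 0.054 ] r 0.609 depthz 0.0512
ringc [ 0.5193 -0.1356  0.075 ] r 0.537 depthz 0.1121
celltop [ 0.5203 -0.1344  0.115 ] r 0.537 depthz 0.1144
sel [ 0.492  -0.2424  0.08  ] r 0.548 depthz 0.1105
line [ 0.5557 -0.123   0.075 ] r 0.569 depthz 0.0729
dot [ 0.5402 -0.1676  0.075 ] r 0.566 depthz 0.0769
longm [ 0.5206 -0.2621  0.075 ] r 0.583 depthz 0.0724
top 0.027 0.032 40 [0.5638 0.1158 0.0307] ((0.566865086555481, 0.1032157838344574), (0.04819677770137787, 0.08499571681022644), 28.486818313598633)
top 0.03 0.04 308 [0.5621 0.1151 0.0338] ((0.5620154142379761, 0.11627103388309479), (0.0524519644677639, 0.054137904196977615), 27.459877014160156)
top 0.045 0.07 147 [0.5624 0.1161 0.0591] ((0.562883734703064, 0.11678821593523026), (0.04761463776230812, 0.013949248939752579), 26.022157669067383)
scene 0.027 0.032 68 [0.5733 0.1163 0.0291] ((0.5495333075523376, 0.1029769629240036), (0.09086953103542328, 0.07519703358411789), 13.3135986328125)
scene 0.03 0.04 299 [0.5666 0.1194 0.0353] ((0.5644187331199646, 0.11664946377277374), (0.05285703390836716, 0.05476617440581322), 23.441547393798828)
scene 0.045 0.07 158 [0.5674 0.1187 0.0586] ((0.5622904896736145, 0.11549843847751617), (0.05069457367062569, 0.01433232706040144), 26.440210342407227)
```

```bash
cat >> h.py <<'E'
from scipy.spatial.transform import Rotation as Ro
def plan(obs,pos,yaw_deg):
    R0=Ro.from_quat(obs["eef_rot"]); y=np.radians(yaw_deg)
    Rt=np.array([[np.cos(y),np.sin(y),0],[np.sin(y),-np.cos(y),0],[0,0,-1.]])
    d=R0.as_matrix().T@(np.array(pos)-obs["ee_pos"])
    rv=(R0.inv()*Ro.from_matrix(Rt)).as_rotvec()
    return np.round(np.r_[d,rv],4).tolist()
def state(obs):
    x=Ro.from_quat(obs["eef_rot"]).as_matrix()
    return dict(t=round(float(obs["t"]),2),p=np.round(obs["ee_pos"],4).tolist(),yaw=round(float(np.degrees(np.arctan2(x[1,0],x[0,0]))),2),tilt=round(float(np.degrees(np.arccos(-x[2,2]))),2),F=np.round(obs["force"],1).tolist(),M=np.round(obs["wrist_torque"],2).tolist(),gap=round(float(obs["finger_gap"]),3),j=np.round(obs["joint_positions"],2).tolist())
E
python3 - <<'E'
from h import *
from plant import r
o=r.get_obs();print(state(o))
print(plan(o,[.5626,.1163,.2],26))
t=dict(np.load("top0.npz"));s=dict(np.load("scene0.npz"))
for C in(cloud(t),cloud(s)):
    P=C.reshape(-1,3)
    for n,c,zz in(("sel",(.4923,-.2405),(.1,.125)),("celltop",(.5197,-.1343),(.108,.125)),("spray",(.70,-.13),(.12,.17)),("jar",(.75,.1),(.05,.08))):
        k=(np.hypot(P[:,0]-c[0],P[:,1]-c[1])<(.045 if zz[0]>.09 and zz[0]<.12 else .1))&(P[:,2]>zz[0])&(P[:,2]<zz[1])
        q=P[k].astype(np.float32); print(n,len(q),q.mean(0) if len(q) else 0,cv2.minAreaRect(q[:,:2]) if len(q)>3 else"")
E
```

```text
{'t': 0.15, 'p': [0.2665, -0.6469, 0.2134], 'yaw': 22.39, 'tilt': 0.05, 'F': [-0.6, -0.7, -0.1], 'M': [0.05, -0.03, -0.03], 'gap': 0.999, 'j': [-1.21, 0.38, 1.73, -0.0, 1.03, -0.03]}
[0.5645, -0.5929, 0.0139, -0.0008, -0.0, -0.0629]Traceback (most recent call last):
  File "<stdin>", line 10, in <module>
cv2.error: OpenCV(4.12.0) /io/opencv/modules/imgproc/src/convhull.cpp:143: error: (-215:Assertion failed) total >= 0 && (depth == CV_32F || depth == CV_32S) in function 'convexHull'
```

```bash
python3 -m handwheel '[0.565,-0.593,0.014,0,0,-0.063,45, 0.565,-0.593,0.014,0,0,-0.063,45, 0.565,-0.593,0.014,0,0,-0.063,45, 0.565,-0.593,0.014,0,0,-0.063,45, 0.565,-0.593,0.014,0,0,-0.063,45, 0.565,-0.593,0.014,0,0,-0.063,45, 0.565,-0.593,0.014,0,0,-0.063,45, 0.565,-0.593,0.014,0,0,-0.063,45, 0.565,-0.593,0.014,0,0,-0.063,45, 0.565,-0.593,0.014,0,0,-0.063,45, 0.565,-0.593,0.014,0,0,-0.063,45, 0.565,-0.593,0.014,0,0,-0.063,45, 0.565,-0.593,0.014,0,0,-0.063,45, 0.565,-0.593,0.014,0,0,-0.063,45, 0.565,-0.593,0.014,0,0,-0.063,45, 0.565,-0.593,0.014,0,0,-0.063,45, 0.565,-0.593,0.014,0,0,-0.063,45, 0.565,-0.593,0.014,0,0,-0.063,45, 0.565,-0.593,0.014,0,0,-0.063,45, 0.565,-0.593,0.014,0,0,-0.063,45]' 20
python3 - <<'E'
from h import *
from plant import r
o=r.get_obs();print(state(o));print(plan(o,[.5626,.1163,.15],26))
t=dict(np.load("top0.npz"));s=dict(np.load("scene0.npz"))
for C in(cloud(t),cloud(s)):
    P=C.reshape(-1,3)
    for n,c,zz in(("sel",(.4923,-.2405),(.1,.125)),("celltop",(.5197,-.1343),(.108,.125))):
        k=(np.hypot(P[:,0]-c[0],P[:,1]-c[1])<.045)&(P[:,2]>zz[0])&(P[:,2]<zz[1])
        q=P[k].astype(np.float32); print(n,len(q),q.mean(0) if len(q) else 0,cv2.minAreaRect(q[:,:2].copy()) if len(q)>3 else"")
E
```

```text
t: 1.82
ee_pos: [0.5638, 0.1198, 0.1999]
eef_rot: [0.974, 0.226, 0.0, -0.001]
force: [0.4, -0.2, 0.2]
finger_gap: 0.448
{'t': 1.82, 'p': [0.5638, 0.1198, 0.1999], 'yaw': 26.07, 'tilt': 0.06, 'F': [0.4, -0.2, 0.2], 'M': [-0.09, 0.03, -0.01], 'gap': 0.448, 'j': [0.17, 0.2, 2.0, 0.0, 0.94, 1.28]}
[-0.0026, 0.0027, 0.0499, -0.0009, -0.0005, 0.0013]
sel 165 [ 0.4928151  -0.23970622  0.11121695] ((0.49293071031570435, -0.2404920756816864), (0.04661034792661667, 0.01196091715246439), 45.222862243652344)
celltop 125 [ 0.5197824  -0.13391055  0.11446197] ((0.5198090672492981, -0.13383565843105316), (0.022532381117343903, 0.024110961705446243), 0.4243623912334442)
sel 76 [ 0.4972257  -0.23679179  0.11159811] ((0.49348291754722595, -0.24150042235851288), (0.049305569380521774, 0.012237153016030788), 43.02056121826172)
celltop 91 [ 0.52198094 -0.13291185  0.11512735] ((0.5205581188201904, -0.1342705935239792), (0.0257743950933218, 0.02474207617342472), 6.118816375732422)
```

```bash
python3 -m handwheel '[-0.003,0.003,0.05,0,0,0,45, -0.003,0.003,0.05,0,0,0,45, -0.003,0.003,0.05,0,0,0,45]'
python3 - <<'E'
from h import *
from plant import r
o=r.get_obs();c=r.read_camera("wrist");print(state(o))
cv2.imwrite("pics/w1.png",np.clip((c["img"][:,:,::-1]/255.)**.6*255,0,255).astype(np.uint8))
M=np.eye(4);M[:3,:3]=Ro.from_quat(o["eef_rot"]).as_matrix();M[:3,3]=o["ee_pos"]
W=cloud(c,M@c["T_tool_cam"]).reshape(-1,3)
for a,b in((.055,.066),(.03,.038)):
    k=(np.hypot(W[:,0]-.5626,W[:,1]-.1163)<.05)&(W[:,2]>a)&(W[:,2]<b);q=W[k].astype(np.float32)
    print(len(q),q.mean(0) if len(q) else"",cv2.minAreaRect(q[:,:2].copy()) if len(q)>3 else "")
E
```

```text
t: 2.07
ee_pos: [0.5602, 0.1156, 0.1473]
eef_rot: [0.974, 0.226, -0.003, -0.001]
force: [-0.6, -0.1, -0.1]
finger_gap: 0.45
{'t': 2.07, 'p': [0.5602, 0.1156, 0.1473], 'yaw': 26.11, 'tilt': 0.32, 'F': [-0.6, -0.1, -0.1], 'M': [0.01, 0.02, 0.01], 'gap': 0.45, 'j': [0.16, 0.27, 2.02, 0.0, 0.85, 1.28]}
1018 [0.5631565  0.11781269 0.05914765] ((0.5623794198036194, 0.11729201674461365), (0.04733911156654358, 0.013913994655013084), 25.759605407714844)
2050 [0.5641347  0.11817484 0.03334247] ((0.562942624092102, 0.11772500723600388), (0.05317402631044388, 0.05536319315433502), 26.78194808959961)
```

View pics/w1.png

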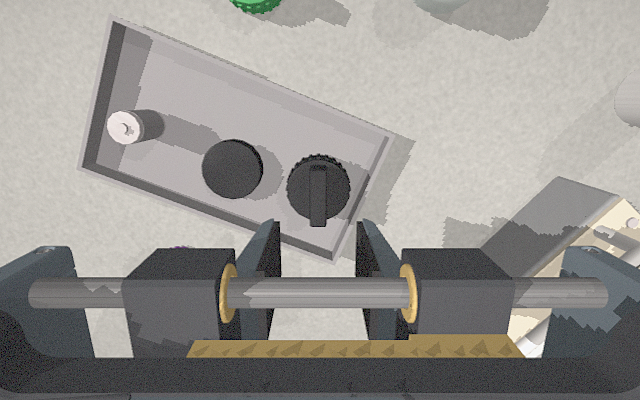

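Wrist view: the black ribbed cap with its bar is at (318,195), the plain lid at (232,168) and the cell at (126,126). The choice is confirmed.

```bash
python3 - <<'E'
from h import *
from plant import r
o=r.get_obs();print(state(o),plan(o,[.5624,.1171,.0385],26))
E
```

```text
{'t': 2.12, 'p': [0.5614, 0.1154, 0.1492], 'yaw': 26.06, 'tilt': 0.17, 'F': [0.2, 0.1, 1.4], 'M': [-0.01, -0.07, -0.03], 'gap': 0.449, 'j': [0.16, 0.27, 2.02, 0.0, 0.85, 1.28]} [0.0019, -0.0008, 0.1107, -0.0018, 0.0024, 0.0011]
```

```bash
python3 -m handwheel '[0.002,-0.001,0.03,-0.002,0.002,0.001,45, 0.002,-0.001,0.055,-0.002,0.002,0.001,45, 0.002,-0.001,0.08,-0.002,0.002,0.001,45, 0.002,-0.001,0.098,-0.002,0.002,0.001,45, 0.002,-0.001,0.107,-0.002,0.002,0.001,45, 0.002,-0.001,0.11,-0.002,0.002,0.001,45, 0.002,-0.001,0.11,-0.002,0.002,0.001,45, 0.002,-0.001,0.11,-0.002,0.002,0.001,45]'
python3 - <<'E'
from h import *
from plant import r
print(state(r.get_obs()))
E
```

```text
t: 2.78
ee_pos: [0.5634, 0.1172, 0.0407]
eef_rot: [0.974, 0.225, 0.001, 0.0]
force: [0.3, 0.0, -0.0]
finger_gap: 0.45
{'t': 2.78, 'p': [0.5634, 0.1172, 0.0407], 'yaw': 25.98, 'tilt': 0.08, 'F': [0.3, 0.0, -0.0], 'M': [-0.03, -0.04, 0.03], 'gap': 0.45, 'j': [0.16, 0.45, 2.04, -0.0, 0.65, 1.28]}
```

```bash
python3 -m handwheel '[-0.001,0,0.002,0,0,0,45, -0.001,0,0.002,0,0,0,0, -0.001,0,0.002,0,0,0,0, -0.001,0,0.002,0,0,0,0, -0.001,0,0.002,0,0,0,0, -0.001,0,0.002,0,0,0,0, -0.001,0,0.002,0,0,0,0, -0.001,0,0.002,0,0,0,0, -0.001,0,0.002,0,0,0,0]' 35
python3 - <<'E'
from h import *
from plant import r
print(state(r.get_obs()))
E
```

```text
t: 3.53
ee_pos: [0.5626, 0.1168, 0.0388]
eef_rot: [0.974, 0.225, 0.001, 0.0]
force: [-1.7, 0.4, 6.1]
finger_gap: 0.154
{'t': 3.53, 'p': [0.5626, 0.1168, 0.0388], 'yaw': 25.98, 'tilt': 0.09, 'F': [-1.7, 0.4, 6.1], 'M': [0.03, 0.26, -0.01], 'gap': 0.154, 'j': [0.16, 0.45, 2.04, -0.0, 0.65, 1.28]}
```

```bash
python3 -m handwheel '[0,0,-0.02,0,0,0,0, 0,0,-0.05,0,0,0,0, 0,0,-0.09,0,0,0,0, 0,0,-0.13,0,0,0,0, 0,0,-0.145,0,0,0,0, 0,0,-0.145,0,0,0,0, 0,0,-0.145,0,0,0,0]'
python3 - <<'E'
from h import *
from plant import r
o=r.get_obs();print(state(o),plan(o,[.5200,-.1340,.18],19.7))
c=r.read_camera("wrist");cv2.imwrite("pics/w2.png",np.clip((c["img"][:,:,::-1]/255.)**.6*255,0,255).astype(np.uint8))
E
```

```text
t: 4.12
ee_pos: [0.5625, 0.1168, 0.1842]
eef_rot: [0.974, 0.225, 0.001, 0.0]
force: [-0.2, 0.5, -0.7]
finger_gap: 0.146
{'t': 4.12, 'p': [0.5625, 0.1168, 0.1842], 'yaw': 25.98, 'tilt': 0.16, 'F': [-0.2, 0.5, -0.7], 'M': [0.03, 0.05, -0.03], 'gap': 0.146, 'j': [0.16, 0.22, 2.01, -0.0, 0.91, 1.28]} [-0.1481, 0.2068, 0.0041, 0.001, -0.0027, 0.1096]
```

View pics/w2.png

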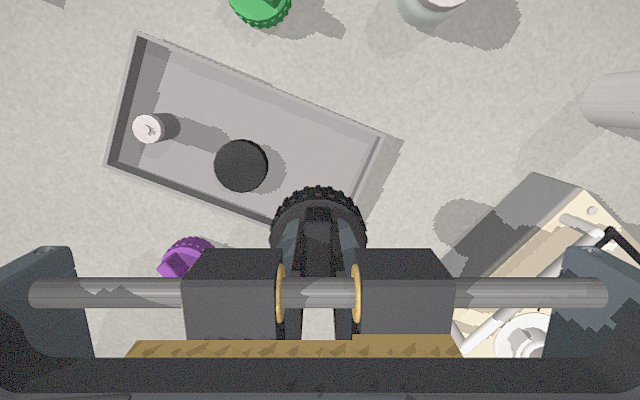

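The cap is held at (318,225), upright; the tray now holds only the lid and cell.

```bash
python3 -m handwheel '[-0.02,0.028,0.004,0,0,0.02,0, -0.045,0.063,0.004,0,0,0.04,0, -0.07,0.1,0.004,0,0,0.06,0, -0.095,0.135,0.004,0,0,0.08,0, -0.12,0.17,0.004,0,0,0.1,0, -0.14,0.197,0.004,0,0,0.11,0, -0.148,0.207,0.004,0,0,0.11,0, -0.148,0.207,0.004,0,0,0.11,0, -0.148,0.207,0.004,0,0,0.11,0, -0.148,0.207,0.004,0,0,0.11,0]'
python3 - <<'E'
from h import *
from plant import r
o=r.get_obs();print(state(o),plan(o,[.5200,-.1340,.135],19.7))
c=r.read_camera("wrist");cv2.imwrite("pics/w3.png",np.clip((c["img"][:,:,::-1]/255.)**.6*255,0,255).astype(np.uint8))
M=np.eye(4);M[:3,:3]=Ro.from_quat(o["eef_rot"]).as_matrix();M[:3,3]=o["ee_pos"]
W=cloud(c,M@c["T_tool_cam"]).reshape(-1,3)
k=(np.hypot(W[:,0]-.52,W[:,1]+.134)<.05)&(W[:,2]>.16)&(W[:,2]<.182);q=W[k];L=(q-o["ee_pos"])@M[:3,:3]
print(len(q));print("tool-frame cap pts xmax,ymin,ymax, zrange",L[:,0].max(),L[:,1].min(),L[:,1].max(),np.percentile(L[:,2],[5,50,95]))
E
```

```text
t: 5.0
ee_pos: [0.5191, -0.1333, 0.178]
eef_rot: [0.985, 0.171, -0.0, -0.0]
force: [0.2, 0.6, -1.6]
finger_gap: 0.149
{'t': 5.0, 'p': [0.5191, -0.1333, 0.178], 'yaw': 19.71, 'tilt': 0.06, 'F': [0.2, 0.6, -1.6], 'M': [-0.0, 0.02, 0.02], 'gap': 0.149, 'j': [-0.29, 0.17, 2.08, 0.0, 0.89, 0.93]} [0.0006, 0.001, 0.043, -0.0007, 0.0007, 0.0001]
2343
tool-frame cap pts xmax,ymin,ymax, zrange 0.029133054292731993 -0.029477895925954636 0.02888327410431186 [-0.00038131  0.00578428  0.01494494]
```

View pics/w3.png

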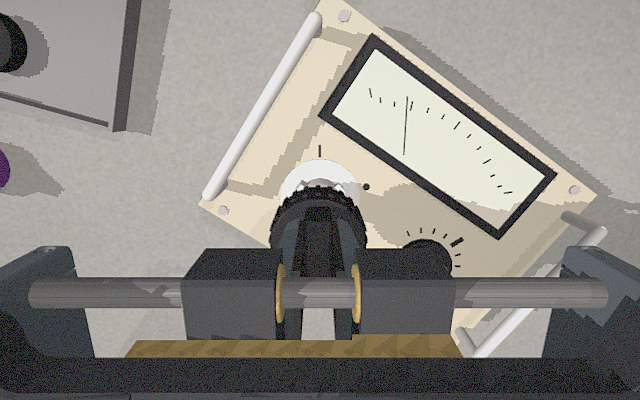

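The cap is centred in the grip (skirt at x +29, y ±29 mm from the TCP). The gap line at (320,150) lies straight along tool x, and the dot is at (366,186).

```bash
python3 -m handwheel '[0.0005,0.0005,0.02,0,0,0,0, 0.0005,0.0005,0.035,0,0,0,0, 0.0005,0.0005,0.042,0,0,0,0, 0.0005,0.0005,0.042,0,0,0,0, 0.0005,0.0005,0.042,0,0,0,0, 0.0005,0.0005,0.042,0,0,0,0]'
python3 - <<'E'
from h import *
from plant import r
o=r.get_obs();print(state(o),plan(o,[.5198,-.1339,.127],19.7))
t=r.read_camera("wrist");M=np.eye(4);M[:3,:3]=Ro.from_quat(o["eef_rot"]).as_matrix();M[:3,3]=o["ee_pos"];A=M@t["T_tool_cam"];f=foc(t)
cv2.imwrite("pics/w4.png",np.clip((t["img"][100:260,200:440,::-1]/255.)**.6*255,0,255).astype(np.uint8).repeat(3,0).repeat(3,1))
W=cloud(t,A).reshape(-1,3);print("panel z",np.median(W[(abs(W[:,2]-.075)<.01),2]))
E
```

```text
t: 5.55
ee_pos: [0.5205, -0.1331, 0.137]
eef_rot: [0.985, 0.172, 0.0, 0.0]
force: [0.3, -0.7, 0.3]
finger_gap: 0.151
{'t': 5.55, 'p': [0.5205, -0.1331, 0.137], 'yaw': 19.78, 'tilt': 0.02, 'F': [0.3, -0.7, 0.3], 'M': [-0.03, -0.06, 0.0], 'gap': 0.151, 'j': [-0.29, 0.24, 2.1, 0.0, 0.81, 0.93]} [-0.0009, 0.0005, 0.01, 0.0001, -0.0004, 0.0013]
panel z 0.07542163944285597
```

View pics/w4.png

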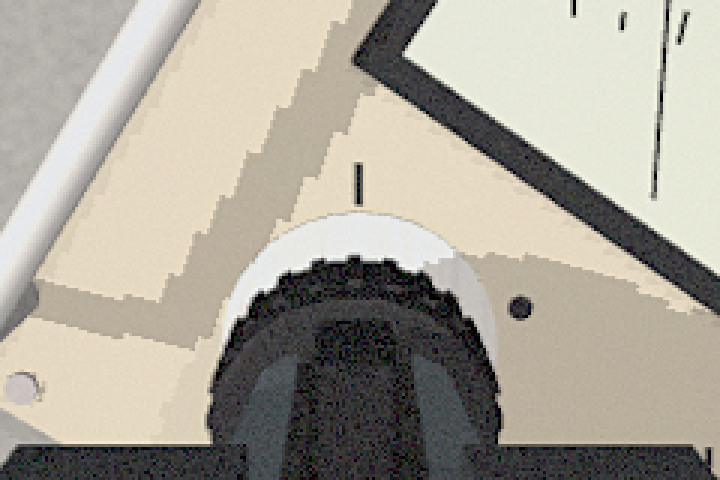

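Ring centre is about 1 mm to the right (tool +y) of the cap; line, ring and bar are aligned.

```bash
python3 -m handwheel '[-0.001,0.001,0.005,0,0,0,0, -0.001,0.001,0.01,0,0,0,0, -0.001,0.001,0.013,0,0,0,0, -0.001,0.001,0.016,0,0,0,0, -0.001,0.001,0.016,0,0,0,0]'
python3 - <<'E'
from h import *
from plant import r
o=r.get_obs();print(state(o),plan(o,[.5198,-.1339,.1133],19.7))
E
```

```text
t: 6.02
ee_pos: [0.5199, -0.1346, 0.1206]
eef_rot: [0.985, 0.172, 0.0, 0.0]
force: [-1.7, -0.1, 3.3]
finger_gap: 0.151
{'t': 6.02, 'p': [0.5199, -0.1346, 0.1206], 'yaw': 19.76, 'tilt': 0.03, 'F': [-1.7, -0.1, 3.3], 'M': [0.0, 0.2, -0.03], 'gap': 0.151, 'j': [-0.3, 0.26, 2.1, 0.0, 0.77, 0.93]} [0.0001, -0.0007, 0.0073, 0.0002, -0.0004, 0.0011]
```

```bash
python3 -m handwheel '[0,-0.0005,0.004,0,0,0,0, 0,-0.0005,0.007,0,0,0,0, 0,-0.0005,0.008,0,0,0,0, 0,-0.0005,0.008,0,0,0,0, 0,-0.0005,0.008,0,0,0,0]'
python3 - <<'E'
from h import *
from plant import r
o=r.get_obs();print(state(o),plan(o,[.5198,-.1339,.1125],-54))
E
```

```text
t: 6.43
ee_pos: [0.5201, -0.1345, 0.1131]
eef_rot: [0.985, 0.172, 0.0, 0.0]
force: [-2.8, -2.4, 10.0]
finger_gap: 0.151
{'t': 6.43, 'p': [0.5201, -0.1345, 0.1131], 'yaw': 19.77, 'tilt': 0.07, 'F': [-2.8, -2.4, 10.0], 'M': [-0.46, 0.63, 0.02], 'gap': 0.151, 'j': [-0.3, 0.28, 2.1, -0.0, 0.76, 0.93]} [-0.0001, -0.0006, 0.0006, 0.0003, -0.0012, 1.2875]
```

```bash
python3 -m handwheel '[0,-0.0005,0.001,0,0,0.1,0, 0,-0.0005,0.001,0,0,0.2,0, 0,-0.0005,0.001,0,0,0.3,0, 0,-0.0005,0.001,0,0,0.4,0, 0,-0.0005,0.001,0,0,0.5,0, 0,-0.0005,0.001,0,0,0.6,0, 0,-0.0005,0.001,0,0,0.7,0, 0,-0.0005,0.001,0,0,0.7,0]'
python3 - <<'E'
from h import *
from plant import r
o=r.get_obs();print(state(o),plan(o,[.5200,-.1342,.1125],-57))
E
```

```text
t: 7.1
ee_pos: [0.5211, -0.1344, 0.113]
eef_rot: [0.984, -0.18, 0.002, 0.0]
force: [0.3, -0.6, 11.1]
finger_gap: 0.153
{'t': 7.1, 'p': [0.5211, -0.1344, 0.113], 'yaw': -20.71, 'tilt': 0.19, 'F': [0.3, -0.6, 11.1], 'M': [0.01, 0.02, -0.08], 'gap': 0.153, 'j': [-0.3, 0.28, 2.1, -0.0, 0.76, 1.64]} [-0.001, 0.0002, 0.0005, -0.0009, -0.0032, 0.6334]
```

```bash
python3 -m handwheel '[-0.001,0,0,0,0,0.1,0, -0.001,0,0,0,0,0.2,0, -0.001,0,0,0,0,0.3,0, -0.001,0,0,0,0,0.4,0, -0.001,0,0,0,0,0.5,0, -0.001,0,0,0,0,0.6,0, -0.001,0,0,0,0,0.635,0, -0.001,0,0,0,0,0.635,0]'
python3 - <<'E'
from h import *
from plant import r
o=r.get_obs();print(state(o))
E
```

```text
t: 7.77
ee_pos: [0.5203, -0.1346, 0.1136]
eef_rot: [0.878, -0.479, 0.002, 0.0]
force: [-5.3, -5.2, 12.0]
finger_gap: 0.148
{'t': 7.77, 'p': [0.5203, -0.1346, 0.1136], 'yaw': -57.21, 'tilt': 0.22, 'F': [-5.3, -5.2, 12.0], 'M': [-0.98, 1.23, 0.14], 'gap': 0.148, 'j': [-0.3, 0.27, 2.11, -0.0, 0.76, 2.27]}
```

```bash
python3 -m handwheel '[0,0,-0.002,0,0,0,0, 0,0,-0.004,0,0,0,0, 0,0,-0.004,0,0,0,0, 0,0,-0.004,0,0,0,0]'
python3 - <<'E'
from h import *
from plant import r
o=r.get_obs();print(state(o))
E
```

```text
t: 8.1
ee_pos: [0.5202, -0.1347, 0.1178]
eef_rot: [0.878, -0.479, 0.002, 0.0]
force: [-4.2, -1.1, 9.3]
finger_gap: 0.149
{'t': 8.1, 'p': [0.5202, -0.1347, 0.1178], 'yaw': -57.19, 'tilt': 0.21, 'F': [-4.2, -1.1, 9.3], 'M': [-0.02, 1.04, 0.17], 'gap': 0.149, 'j': [-0.3, 0.27, 2.1, -0.0, 0.77, 2.27]}
```

```bash
python3 -m handwheel '[0,0,-0.001,0,0,0,0, 0,0,-0.001,0,0,0,0]'
python3 - <<'E'
from h import *
from plant import r
o=r.get_obs();print(state(o))
E
```

```text
t: 8.27
ee_pos: [0.5199, -0.1347, 0.1181]
eef_rot: [0.878, -0.479, 0.002, 0.0]
force: [4.0, -3.0, -12.8]
finger_gap: 0.152
{'t': 8.27, 'p': [0.5199, -0.1347, 0.1181], 'yaw': -57.18, 'tilt': 0.21, 'F': [4.0, -3.0, -12.8], 'M': [-0.3, -0.63, 0.15], 'gap': 0.152, 'j': [-0.3, 0.27, 2.11, -0.0, 0.77, 2.27]}
```

The collar now holds the cap against an upward pull, so the lugs have caught. Releasing.

```bash
python3 -m handwheel '[0,0,0,0,0,0,40, 0,0,0,0,0,0,40, 0,0,0,0,0,0,40, 0,0,0,0,0,0,40, 0,0,-0.02,0,0,0,40, 0,0,-0.05,0,0,0,40, 0,0,-0.08,0,0,0,40, 0,0,-0.08,0,0,0,40, 0,0,-0.08,0,0,0,40]'
python3 - <<'E'
from h import *
from plant import r
o=r.get_obs();print(state(o));print(plan(o,[.4928,-.2403,.19],45.3))
c=r.read_camera("wrist");cv2.imwrite("pics/w5.png",np.clip((c["img"][:,:,::-1]/255.)**.6*255,0,255).astype(np.uint8))
M=np.eye(4);M[:3,:3]=Ro.from_quat(o["eef_rot"]).as_matrix();M[:3,3]=o["ee_pos"]
W1=cloud(c,M@c["T_tool_cam"]).reshape(-1,3);t=r.read_camera("top");W2=cloud(t).reshape(-1,3)
for W in(W1,W2):
  for n,cc,a,b in(("bar",(.52,-.1342),.13,.15),("skirttop",(.52,-.1342),.105,.122),("sel",(.4928,-.2403),.105,.125)):
    k=(np.hypot(W[:,0]-cc[0],W[:,1]-cc[1])<.04)&(W[:,2]>a)&(W[:,2]<b);q=W[k].astype(np.float32)
    if len(q)>5: print(n,len(q),np.median(q[:,2]),cv2.minAreaRect(q[:,:2].copy()))
E
```

```text
t: 9.02
ee_pos: [0.5207, -0.1347, 0.1998]
eef_rot: [0.878, -0.479, 0.004, 0.0]
force: [0.5, -0.3, 0.0]
finger_gap: 0.401
{'t': 9.02, 'p': [0.5207, -0.1347, 0.1998], 'yaw': -57.18, 'tilt': 0.4, 'F': [0.5, -0.3, 0.0], 'M': [0.12, 0.06, -0.02], 'gap': 0.401, 'j': [-0.3, 0.14, 2.07, -0.0, 0.92, 2.27]}
[0.0735, 0.0807, 0.01, 0.0033, -0.0073, -1.7886]
bar 1229 0.13831297 ((0.5201934576034546, -0.13421818614006042), (0.013985720463097095, 0.04793066158890724), 32.84292984008789)
skirttop 2556 0.11241921 ((0.5209335684776306, -0.1354171335697174), (0.05667271465063095, 0.054741956293582916), 32.80191421508789)
sel 1067 0.112268195 ((0.4926146864891052, -0.2409883439540863), (0.04618263244628906, 0.012068849056959152), 45.76667785644531)
bar 14 0.13763326 ((0.5100905895233154, -0.11341007798910141), (0.011882410384714603, 0.004262153524905443), 3.8064589500427246)
skirttop 77 0.11210768 ((0.5146248936653137, -0.11351673305034637), (0.0371517688035965, 0.01569122076034546), 0.5396353602409363)
```

View pics/w5.png

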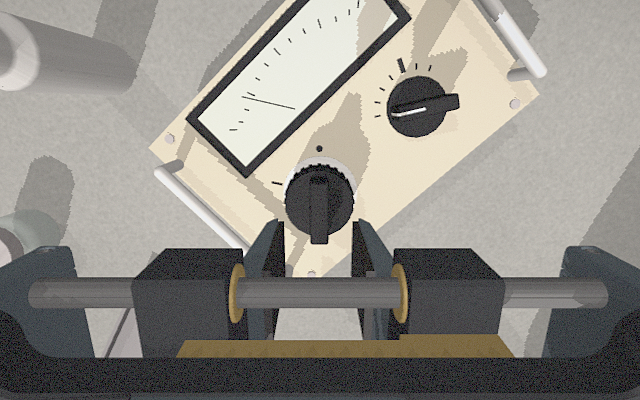

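Cap shows at (319,200), its bar pointing at the dot (319,148), heading −57.2° (77° from the gap), underside about 8 mm above the panel. It is locked and holds by itself. The selector's white line is at (408,112), at the off tick.

```bash
python3 -m handwheel '[0.015,0.015,0.005,0.003,-0.007,-0.12,40, 0.03,0.03,0.01,0.003,-0.007,-0.24,40, 0.045,0.05,0.01,0.003,-0.007,-0.36,40, 0.06,0.065,0.01,0.003,-0.007,-0.48,40, 0.073,0.081,0.01,0.003,-0.007,-0.6,40, 0.073,0.081,0.01,0.003,-0.007,-0.72,40, 0.073,0.081,0.01,0.003,-0.007,-0.84,40, 0.073,0.081,0.01,0.003,-0.007,-0.96,40, 0.073,0.081,0.01,0.003,-0.007,-1.08,40, 0.073,0.081,0.01,0.003,-0.007,-1.2,40, 0.073,0.081,0.01,0.003,-0.007,-1.32,40, 0.073,0.081,0.01,0.003,-0.007,-1.44,40, 0.073,0.081,0.01,0.003,-0.007,-1.56,40, 0.073,0.081,0.01,0.003,-0.007,-1.68,40, 0.073,0.081,0.01,0.003,-0.007,-1.79,40, 0.073,0.081,0.01,0.003,-0.007,-1.79,40, 0.073,0.081,0.01,0.003,-0.007,-1.79,40]'
python3 - <<'E'
from h import *
from plant import r
o=r.get_obs();print(state(o));print(plan(o,[.4927,-.2406,.088],45.6))
E
```

```text
t: 10.53
ee_pos: [0.4903, -0.2393, 0.1866]
eef_rot: [0.923, 0.384, -0.002, -0.002]
force: [-0.5, 0.3, -0.2]
finger_gap: 0.404
{'t': 10.53, 'p': [0.4903, -0.2393, 0.1866], 'yaw': 45.17, 'tilt': 0.31, 'F': [-0.5, 0.3, -0.2], 'M': [-0.02, -0.02, -0.04], 'gap': 0.404, 'j': [-0.5, 0.18, 2.06, -0.0, 0.91, 0.29]}
[0.001, 0.0031, 0.0986, -0.0049, 0.0024, -0.0074]
```

```bash
python3 -m handwheel '[0.001,0.003,0.025,-0.005,0.002,-0.007,40, 0.001,0.003,0.05,-0.005,0.002,-0.007,40, 0.001,0.003,0.075,-0.005,0.002,-0.007,40, 0.001,0.003,0.09,-0.005,0.002,-0.007,40, 0.001,0.003,0.096,-0.005,0.002,-0.007,40, 0.001,0.003,0.098,-0.005,0.002,-0.007,40, 0.001,0.003,0.098,-0.005,0.002,-0.007,40, 0.001,0.003,0.098,-0.005,0.002,-0.007,40]'
python3 - <<'E'
from h import *
from plant import r
o=r.get_obs();print(state(o));print(plan(o,[.4927,-.2406,.088],45.6))
E
```

```text
t: 11.2
ee_pos: [0.4932, -0.2408, 0.0894]
eef_rot: [0.922, 0.387, 0.0, 0.001]
force: [-0.1, 0.1, 0.1]
finger_gap: 0.4
{'t': 11.2, 'p': [0.4932, -0.2408, 0.0894], 'yaw': 45.51, 'tilt': 0.07, 'F': [-0.1, 0.1, 0.1], 'M': [-0.02, 0.0, 0.01], 'gap': 0.4, 'j': [-0.5, 0.33, 2.09, -0.0, 0.72, 0.28]}
[-0.0002, -0.0005, 0.0014, 0.0012, 0.0001, -0.0015]
```

Now grip the selector bar.

```bash
python3 -m handwheel '[0,0,0,0,0,0,0, 0,0,0,0,0,0,0, 0,0,0,0,0,0,0, 0,0,0,0,0,0,0, 0,0,0,0,0,0,0, 0,0,0,0,0,0,0]' 30
python3 - <<'E'
from h import *
from plant import r
o=r.get_obs();print(state(o))
E
```

```text
t: 11.7
ee_pos: [0.493, -0.2406, 0.0898]
eef_rot: [0.922, 0.387, 0.0, 0.0]
force: [-3.2, 4.5, 8.6]
finger_gap: 0.13
{'t': 11.7, 'p': [0.493, -0.2406, 0.0898], 'yaw': 45.51, 'tilt': 0.03, 'F': [-3.2, 4.5, 8.6], 'M': [0.72, 0.59, 0.06], 'gap': 0.13, 'j': [-0.5, 0.33, 2.09, -0.0, 0.72, 0.28]}
```

```bash
python3 -m handwheel '[0,0,0,0,0,0.1,0, 0,0,0,0,0,0.2,0, 0,0,0,0,0,0.3,0, 0,0,0,0,0,0.4,0, 0,0,0,0,0,0.5,0, 0,0,0,0,0,0.6,0, 0,0,0,0,0,0.7,0, 0,0,0,0,0,0.8,0, 0,0,0,0,0,0.9,0, 0,0,0,0,0,1.0,0, 0,0,0,0,0,1.1,0, 0,0,0,0,0,1.2,0, 0,0,0,0,0,1.3,0, 0,0,0,0,0,1.37,0, 0,0,0,0,0,1.4,0, 0,0,0,0,0,1.4,0, 0,0,0,0,0,1.4,0]'
python3 - <<'E'
from h import *
from plant import r
o=r.get_obs();print(state(o))
E
```

```text
t: 13.12
ee_pos: [0.4937, -0.2423, 0.0905]
eef_rot: [0.955, -0.298, 0.002, 0.001]
force: [-1.5, -16.8, -1.3]
finger_gap: 0.131
{'t': 13.12, 'p': [0.4937, -0.2423, 0.0905], 'yaw': -34.67, 'tilt': 0.23, 'F': [-1.5, -16.8, -1.3], 'M': [-2.86, 0.38, 0.15], 'gap': 0.131, 'j': [-0.5, 0.33, 2.09, -0.0, 0.72, 1.68]}
```

```bash
python3 -m handwheel '[0,0,0,0,0,0,40, 0,0,0,0,0,0,40, 0,0,0,0,0,0,40, 0,0,0,0,0,0,40, 0,0,-0.02,0,0,0,40, 0,0,-0.05,0,0,0,40, 0,0,-0.09,0,0,0,40, 0,0,-0.12,0,0,0,40, 0,0,-0.12,0,0,0,40, 0,0,-0.12,0,0,0,40]'
python3 - <<'E'
from h import *
from plant import r
o=r.get_obs();print(state(o))
c=r.read_camera("wrist");cv2.imwrite("pics/w6.png",np.clip((c["img"][:,:,::-1]/255.)**.6*255,0,255).astype(np.uint8))
M=np.eye(4);M[:3,:3]=Ro.from_quat(o["eef_rot"]).as_matrix();M[:3,3]=o["ee_pos"]
W=cloud(c,M@c["T_tool_cam"]).reshape(-1,3)
for n,cc,a,b in(("bar",(.52,-.1342),.13,.15),("skirttop",(.52,-.1342),.105,.122),("sel",(.4928,-.2403),.105,.125)):
    k=(np.hypot(W[:,0]-cc[0],W[:,1]-cc[1])<.04)&(W[:,2]>a)&(W[:,2]<b);q=W[k].astype(np.float32)
    if len(q)>5: print(n,len(q),np.median(q[:,2]),cv2.minAreaRect(q[:,:2].copy()))
E
```

```text
t: 13.95
ee_pos: [0.4942, -0.2422, 0.2122]
eef_rot: [0.955, -0.298, 0.003, 0.002]
force: [0.7, 0.0, 0.3]
finger_gap: 0.398
{'t': 13.95, 'p': [0.4942, -0.2422, 0.2122], 'yaw': -34.66, 'tilt': 0.4, 'F': [0.7, 0.0, 0.3], 'M': [0.11, 0.07, -0.01], 'gap': 0.398, 'j': [-0.5, 0.14, 2.04, -0.0, 0.95, 1.68]}
bar 423 0.13797598 ((0.5285138487815857, -0.1471875011920929), (0.014184512197971344, 0.017992813140153885), 33.60578536987305)
skirttop 1475 0.11222658 ((0.5291852355003357, -0.14163385331630707), (0.05616677552461624, 0.03377334773540497), 52.544883728027344)
sel 762 0.11225108 ((0.4926173985004425, -0.24132223427295685), (0.01180567778646946, 0.04612254723906517), 55.5941162109375)
```

View pics/w6.png

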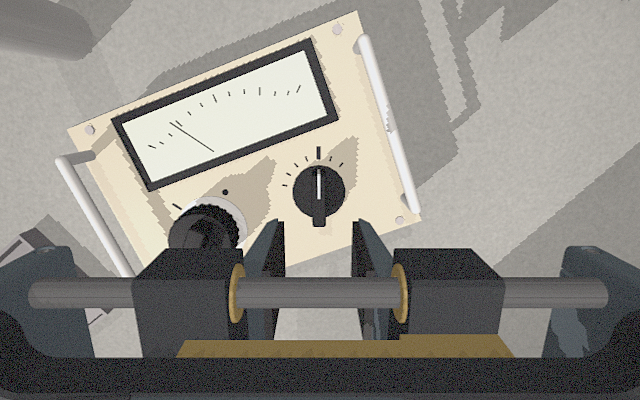

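White line (318,183) points at the long mark (318,153); bar heading is −34.4° against −34.3° expected. One last look at the bystanders and the cap.

```bash
python3 -m handwheel '[0,0,-0.03,0,0,0,40, 0,0,-0.03,0,0,0,40, 0,0,-0.03,0,0,0,40, 0,0,-0.03,0,0,0,40]'
python3 - <<'E'
from h import *
from plant import r
o=r.get_obs();print(state(o))
c=r.read_camera("scene");cv2.imwrite("pics/s7.png",c["img"][:,:,::-1])
S=cloud(c).reshape(-1,3)
k=(np.hypot(S[:,0]-.52,S[:,1]+.1342)<.04)&(S[:,2]>.13)&(S[:,2]<.15);q=S[k].astype(np.float32);print(len(q),np.median(q[:,2]) if len(q) else "",cv2.minAreaRect(q[:,:2].copy()) if len(q)>5 else "")
E
```

```text
t: 14.33
ee_pos: [0.4927, -0.2413, 0.2391]
eef_rot: [0.955, -0.298, 0.001, 0.001]
force: [-1.1, -0.2, -0.6]
finger_gap: 0.4
{'t': 14.33, 'p': [0.4927, -0.2413, 0.2391], 'yaw': -34.66, 'tilt': 0.17, 'F': [-1.1, -0.2, -0.6], 'M': [0.06, 0.04, -0.0], 'gap': 0.4, 'j': [-0.5, 0.11, 2.03, -0.0, 1.0, 1.68]}
149 0.13894844 ((0.5210884213447571, -0.13483943045139313), (0.018272042274475098, 0.04850996658205986), 33.41722869873047)
```

View pics/s7.png

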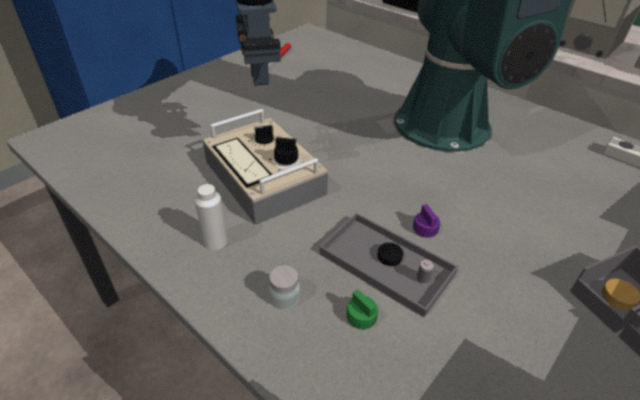

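The cap sits on the collar at (287,150). The can (211,218), jar (284,286), lid (390,254) and cell (426,270) have not moved.

```bash
python3 -c "
from plant import r
print(r.job_done())"
```

```text
the job is handed in; nothing more can be done
None
```

The cap is locked on the collar and the selector stands at battery check. I handed the job in at about 14.4 s; no verdict was reported.

- **Cap:** I took the black bar-grip cap from the tray, set it over the collar, pressed it down against the battery (about 10 N) and twisted it 77° clockwise. Before I let go it held against a 13 N upward pull. After release its underside measured about 8 mm above the panel, within about 1 mm. The axis was within about 1 mm and the bar 77° (1.34 rad) from the middle of the gap.
- **Selector:** I turned it 80° clockwise from off. After release its bar heading was −34.4° (−34.3° expected), and the white line points at the long mark.
- **Everything else:** The spray can, jar, spare cover and spare battery were where they started in the last scene picture, and the gripper was clear of everything.
- **Checks:** None failed. The camera heights of the cap differed by about 1 mm between views, which is within the calibration. A sideways force of about 17 N built up while turning the selector and went away when I let go.

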